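# Refit the dispenser's hopper and hold its gate open at the portion marker

### The arm

A 7-joint arm with a two-finger parallel gripper is mounted at the origin on a cart in front of the work surface, level with it; the furniture and walls round the work are solid. World frame = base frame: x ahead of the robot, y to its left, z up, the work surface at z = 0. Lengths are in m, angles in rad, forces in N, time in s.
With the tool pointing down it reaches from about 0.35 to 0.9 m from the base axis. Payload 7.2 kg.
Tool frame: the origin (TCP) lies on the centre line of the jaws, within the pads' length; the fingertips stand 22 mm ahead of it and the grasp point (between the pads) lies 3 mm ahead of it; z points along the fingers, y is the line along which they close (so a half turn about z gives the same grasp; the last joint's range is limited). The gripper opens to 88 mm and grips with 3 to 60 N. Pads are 20 mm wide; open, the fingers measure 115 mm over their backs; the gripper's body (75 mm by 178 mm) begins 61 mm behind the grasp point.
Start: joints at [1.086, 0.411, -0.013, 1.596, 0.006, 1.134, -0.082], TCP at [0.253, -0.572, 0.218] pointing down, gripper open.
Joint ranges: [-2.95, 2.95], [-0.29, 1.99], [-1.47, 1.44], [0.14, 2.54], [-1.03, 4.17], [0.13, 1.85], [-2.86, 2.86]. Speed limits (rad/s): [2.39, 2.39, 3.01, 3.01, 3.14, 3.14, 3.14].

### API

Orientations are given as a 3x3 rotation matrix whose columns are the frame's x, y, z axes.
In Python, from bench import r, eyes, job gives the robot as it stands.
- The arm moves only by the shell command python3 -m jog 'ROWS'. ROWS is JSON, a list of rows, each an object with "delta_pos": the shift along the tool's x, y, z in m, a list of three; "turn": the turn about the tool's z in degrees; "hand": the opening, from 0 (shut) to 1 (fully open). A call has 1 to 8 rows; each row is the pose to reach, as a shift and turn from the pose commanded when the call began, along the tool's axes at that moment; what a row does not reach only later rows make up. A row lasts 1/8 s, in which the tool goes at most 62.5 mm and 10.7 degrees, less where a joint would pass 70% of its speed; a pose out of reach is approached as far as the arm can. A call with a gripper value outside its range is refused whole. The fingers move at their own pace and stop on an object; the grip force is fixed at half the most. Time passes only in rows, so rows that repeat a pose let the fingers close. It gives the time, the measured TCP pose, the force, the opening and the grip force at its end, in the units of the state.
- r.sense(): the state, without advancing time (a new reading comes with each control period).
- eyes.snapshot(name): name is "scene" or "top"; returns (picture, depth): 420x560x3 uint8, red, green, blue; 420x560 float32, m along the optical axis (not along the pixel's ray), 0 where there is no reading.
- eyes.calibration(name): a dict with "camera_matrix" (3x3 intrinsics, pixels), "rvec" (rotation vector, rad) and "tvec" (3), from world to camera coordinates, as OpenCV has them. Camera axes: x right, y down, z forward; pixel columns grow to the right and rows downward; lengths in m; the calibration is good to about 2 mm. A picture is of the moment at which its call begins. calibration takes no time and is no camera call.
- job.job_done(): hands the job in; it is judged then, once.
The state is a dict: "time_s": time; "q": joint angles; "joint_vel": joint speeds; "joint_efforts": joint torques, N m; "tool_pos": TCP position; "tcp_rot": TCP orientation; "force": force on the tool from outside, world axes, zero at the start; "wrist_torque": the same for the moment, N m; "grip_width": opening from 0.0 (shut) to 1.0 (fully open); "finger_force": force on a finger pad.
Only numpy, scipy, OpenCV 4.12 (cv2) and the standard library are available. Lean on these libraries where they do the work, as an engineer would, in place of code of your own. Each camera call takes 0.05 s, during which the arm holds its last target. There are 200 camera calls.

### The job

The dry-goods dispenser has just been washed and is still empty: plug its loose hopper, spigot down, squarely and fully home into the socket on top of the dispenser, and let go of it with the gate still shut. Then pull the spring-return gate out by its upright grip until its cross pointer lines up with the portion marker on the side rail, and keep holding it there so that the throat stays open for inspection: the program finishes while still holding the gate. Do not shift the portion marker, and leave the mug under the chute and the other things where they stand.

Things in the scene. Friction and masses are not known exactly. Their poses are not given: they have to be found in the camera images.
- hopper_mid (a point): Centre, half-way up, of the loose white hopper, hollow, open at the top, standing upright on its spigot. It is 104 mm tall; this point is 52 mm above its foot. The upper part is a box 80 mm long (x) by 56 mm wide (y), flat side walls from 26 to 104 mm above the foot; grip it across its width. Stiff, 0.16 to 0.28 kg. z up; a half turn about z makes no difference.
- hopper: The same hopper; origin at the centre of the foot of its spigot, axes as hopper_mid. The spigot is 58 mm (x) by 44 mm (y) and 22 mm long, under a flat shoulder. Small lips add 4.5 mm to each end (x) at the rim.
- socket (a point): Centre of the mouth of the rectangular socket in the flat top of the dispenser's white head, 152 mm above the worktop; z up, -x to the dispenser's front. The hole is 60.4 mm (x) by 46.4 mm (y), 26 mm deep, with a chamfered mouth. Fully home, the hopper's shoulder rests on the head's top and hopper_mid lies 30 mm above this point.
- dispenser: The fixed dispenser: steel foot, column at the back, white head 88 by 80 mm; two steel guide rails (tops 125 mm high, outer faces 34 mm either side of the middle) run forward from the head to a cross bar 192 mm in front of the throat axis. Origin on the throat axis at worktop height; z up, -x to its front, where the gate's grip is.
- gate (a joint): Slide of the spring-return gate, in m: 0 shut, growing as it is pulled straight forward along the dispenser's -x, end stop at 0.066 (beyond the mark). A spring pulls it shut: about 2.5 N at 0, 70 N/m more, so 4 to 7 N in use; it shuts when let go.
- gate_grip (a point): Point in the gate's upright black grip to take hold of, 154 mm above the worktop, 112 mm in front of the throat axis when shut. The grip is a post 16 mm thick (x) and 20 mm wide (y); its top is 172 mm and its foot 128 mm above the worktop. Axes as the dispenser's.
- gate_pointer (a point): Middle of the gate's cross pointer, a dark fin 3 mm thick and 64 mm long across y at the foot of the grip, 127.5 mm above the worktop. It moves with the gate and lies below gate_grip.
- marker_line (a point): Middle of the steel line fin (3 mm thick) of the portion marker, a small black rider 12 mm long with a thumb screw on the outside of the left (+y) rail, 36.5 mm from the gate's middle line, 128.5 mm high. The pointer lines up when it has the same x as this fin in the dispenser's axes.
- marker (a joint): Where the portion marker is set along the rail, in m, 0.03 to 0.055: the pointer lines up with it when joint gate has the same value. It is held by friction (6 N) and must not be pushed.
- mug_under: Grey patterned mug, 85 mm across, 82 mm tall, handle to the dispenser's front right, on the dispenser's foot under the chute. Leave it alone. Origin at its underside, 21 mm from its middle towards the handle.
- mug_dark: Dark tapered mug, 88 mm across, 106 mm tall, right of the work. Leave it alone. Origin at its underside.
- canister: White canister with wooden lid, 97 mm across, 124 mm tall, left of the work. Leave it alone. Origin at its underside.
- tin: Low green tin, 75 mm across, 58 mm tall, left, near the oven. Leave it alone. Origin at its underside.
- spice: Spice jar with green cap, 46 mm across, 106 mm tall, left of the dispenser, near the oven's right corner. Leave it alone. Origin at its underside.
- teaspoon: Teaspoon, 130 mm long, lying flat near the front edge of the worktop. Leave it alone. Origin at its underside.

How it is judged:
On the way, in this order (a step that is already met when the one before it is completed fails the run):
1. the hopper is fully home in the socket and let go, with the gate still shut (horizontal distance between hopper_mid and socket below 0.003 m and z of hopper_mid in the frame of socket below 0.0325 m and angle between the z axis of hopper_mid and the z axis of socket, either way round below 0.04 rad and angle between the x axis of hopper_mid and the x axis of socket, either way round below 0.06 rad and contact force between the fingers and hopper below 0.3 N and value of joint gate below 0.006 m), for 0.3 s.
2. the gate is pulled out to the portion marker by the robot, the hopper still home (horizontal distance between hopper_mid and socket below 0.003 m and z of hopper_mid in the frame of socket below 0.0325 m and angle between the z axis of hopper_mid and the z axis of socket, either way round below 0.04 rad and angle between the x axis of hopper_mid and the x axis of socket, either way round below 0.06 rad and x of gate_pointer in the frame of marker_line between -0.004 and 0.004 m and contact force between the fingers and gate above 1 N), for 0.3 s.
At the end, for the whole second after the job is handed in: The hopper is fully home (its centre within 3 mm of the socket's axis, within 2.5 mm of its seat, square to it) and not held; the gate is at rest with its pointer within 4 mm of the portion marker's line, held there by the fingers against its spring (more than 1 N) (all of step 2 and contact force between the fingers and hopper below 0.3 N and velocity of joint gate between -0.01 and 0.01 m/s); the arm keeps its last pose, push and grip.
It fails at once if the portion marker is shifted by more than 3 mm (distance of marker_line from where it was at the start of the episode above 0.003 m).
It fails at once if the mug under the chute is shifted by more than 25 mm (distance of mug_under from where it was at the start of the episode above 0.025 m).
It fails at once if another thing on the worktop (dark mug, canister, tin, spice jar, teaspoon) is shifted by more than 25 mm (distance of any of mug_dark, canister, tin, spice, teaspoon from where it was at the start of the episode above 0.025 m).
It also fails if it takes over 64 s, if anything falls off the work surface, if the arm or the gripper's body presses on something with over 40 N, if the wrist force passes 120 N, or if a joint passes its speed limit or range.

## Working session

There is one attempt and no reset: what is moved stays moved. The work goes in short steps, Python scripts to look and compute and a shell command to move; the robot and the scene stay as the last step left them, time stands still between calls to the robot, and variables do not carry over. Pictures are saved under pics/ and viewed, at most 10 in all, crops included, and the job is handed in when it is done.

```bash
ls; mkdir -p pics
cat > h.py <<'E'
import numpy as np, cv2
from bench import r, eyes, job
def cal(n):
    c=eyes.calibration(n); K=np.array(c["camera_matrix"],float); R=cv2.Rodrigues(np.array(c["rvec"],float))[0]; t=np.array(c["tvec"],float).ravel(); return K,R,t
def cast(n,uv,z):
    K,R,t=cal(n); uv=np.atleast_2d(uv).astype(float)
    d=(np.linalg.inv(K)@np.c_[uv,np.ones(len(uv))].T).T@R; o=-R.T@t
    return o+d*((z-o[2])/d[:,2])[:,None]
def cloud(n,dep):
    K,R,t=cal(n); v,u=np.mgrid[:420,:560]; 
    p=np.stack([(u-K[0,2])/K[0,0]*dep,(v-K[1,2])/K[1,1]*dep,dep],-1)
    return (p-t)@R
def proj(n,P):
    K,R,t=cal(n); p=(np.atleast_2d(P)@R.T+t)@K.T; return p[:,:2]/p[:,2:]
E
python3 - <<'E'
from h import *
for n in("scene","top"):
    a,d=eyes.snapshot(n); np.savez(f"{n}0.npz",a=a,d=d); cv2.imwrite(f"pics/{n}0.png",a[...,::-1])
    K,R,t=cal(n); print(n,K[0,0],-R.T@t,R[2])
print(r.sense())
E
```

```text
pics
scene 453.27764926216247 [0.15268464 0.61419824 1.18483318] [ 0.24829084 -0.49713881 -0.83138719]
top 521.5323462132513 [ 0.34511443 -0.01006174  1.27981195] [ 1.36732607e-01  1.48997551e-04 -9.90607981e-01]
{'time_s': 0.1, 'q': array([ 1.08582769,  0.4118589 , -0.01269385,  1.59694308,  0.00561713,
        1.13431946, -0.08221511]), 'joint_vel': array([ 2.43621346e-05, -2.11574875e-03, -1.10912363e-04, -1.93092626e-03,
       -5.58598086e-04,  2.86899326e-04, -4.92115995e-04]), 'joint_efforts': array([ 3.16053498e-03, -5.89096391e+01,  6.43955469e-01, -2.91709346e+01,
       -5.38533472e-02,  1.44610723e-02,  6.24758127e-05]), 'tool_pos': array([ 0.25276531, -0.57109809,  0.21677607]), 'tcp_rot': array([[ 9.14401904e-01,  4.04806918e-01, -7.19407509e-04],
       [ 4.04807537e-01, -9.14400977e-01,  1.30846356e-03],
       [-1.28151827e-04, -1.48768315e-03, -9.99998885e-01]]), 'force': array([0.28325935, 0.19094375, 0.37437575]), 'wrist_torque': array([-0.00642714,  0.0199707 ,  0.02310702]), 'finger_force': 0.0, 'grip_width': 0.9967598255517421}
```

View pics/scene0.png

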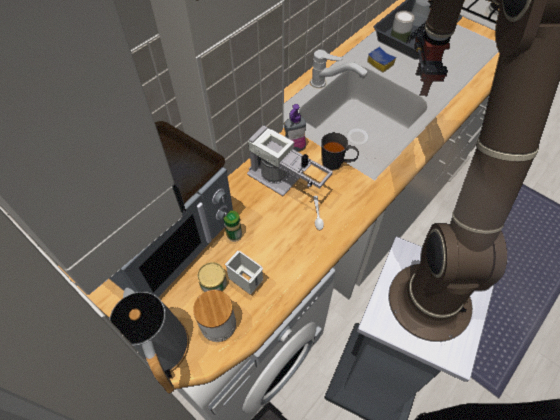

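View pics/top0.png

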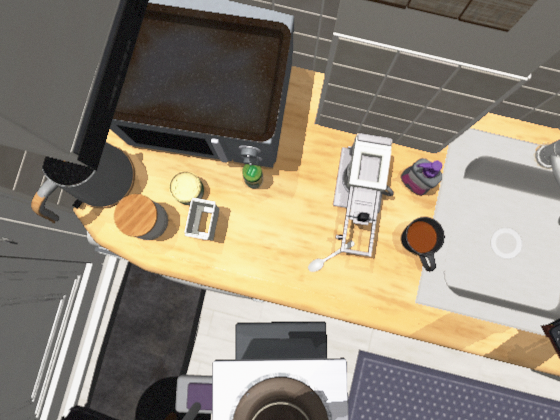

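The top view shows the hopper at about (202,219), the socket head at (371,163), the grip at (363,216) and the rails running down to (358,252). Next I measure these using depth.

Run:
```python
from h import *
f=np.load("top0.npz"); a,d=f["a"],f["d"]; P=cloud("top",d); hsv=cv2.cvtColor(a,cv2.COLOR_RGB2HSV)
def rect(m,name):
    cs,_=cv2.findContours(m.astype(np.uint8),cv2.RETR_EXTERNAL,cv2.CHAIN_APPROX_NONE); c=max(cs,key=cv2.contourArea)
    print(name,m.sum(),"z",np.median(P[m][:,2])); return c
def win(x0,x1,y0,y1):
    w=np.zeros((420,560),bool); w[y0:y1,x0:x1]=1; return w
# hopper rim z .104 ; head top z .152
wh=win(180,225,190,250); zs=P[...,2]
for nm,w,lo,hi,z in(("hopper",wh,.09,.115,.104),("head",win(335,400,125,200),.143,.162,.152),("grip",win(345,380,195,225),.16,.18,.172)):
    m=w&(zs>lo)&(zs<hi); c=rect(m,nm)
    xy=cast("top",c.reshape(-1,2),z)[:,:2]
    (cx,cy),(W,H),an=cv2.minAreaRect((xy*1000).astype(np.float32)); print("  rect mm",cx,cy,W,H,an)
# socket hole
m=win(335,400,125,200); hole=m&((zs<.143))
c,_=cv2.findContours(((zs>.143)&(zs<.162)&m).astype(np.uint8),cv2.RETR_CCOMP,cv2.CHAIN_APPROX_NONE)
for k in c:
    if len(k)>30:
        xy=cast("top",k.reshape(-1,2),.152)[:,:2]; print("contour",len(k),cv2.minAreaRect((xy*1000).astype(np.float32)))
for nm,x0,x1,y0,y1 in(("t_disp",320,410,125,265),("t_hop",170,240,180,260)):
    cv2.imwrite(f"pics/{nm}.png",cv2.resize(a[y0:y1,x0:x1],None,fx=4,fy=4,interpolation=cv2.INTER_CUBIC)[...,::-1])
g=np.load("scene0.npz")["a"]
A=cv2.resize(g[120:200,240:340],None,fx=5.5,fy=5.5,interpolation=cv2.INTER_CUBIC)
cv2.imwrite("pics/s_disp.png",A[...,::-1])
```

```text
hopper 347 z 0.10378705571443361
  rect mm 483.16400146484375 174.63272094726562 58.66273498535156 88.83049774169922 78.44883728027344
head 1379 z 0.15343396982445215
  rect mm 598.5631713867188 -209.08822631835938 81.38908386230469 119.19540405273438 79.50244140625
grip 72 z 0.1718918029378772
  rect mm 474.3124084472656 -185.33590698242188 21.514772415161133 15.069854736328125 89.02647399902344
contour 169 ((598.5631713867188, -209.08822631835938), (81.38908386230469, 119.19540405273438), 79.50244140625)
contour 92 ((584.2351684570312, -206.28970336914062), (49.74224853515625, 62.69451141357422), 79.2855224609375)
```

View pics/t_disp.png

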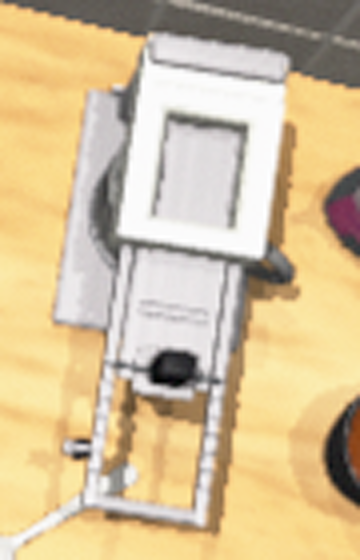

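View pics/s_disp.png

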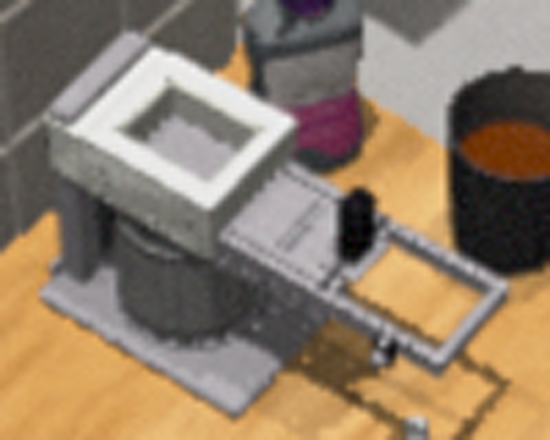

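Everything agrees with the known sizes: the hole to grip distance is 111.9 mm (should be 112), and the rim is 88.8 x 58.7 mm (including the lips). Dispenser yaw is about -10.7° and hopper yaw about -11.5°. In the crops, the portion marker sits on the left rail at top pixel (339,237). The gate pointer is at the foot of the grip. Now I measure the neighbours and the marker, and work out the first move.

```bash
cat >> h.py <<'E'
def delta(target,yawdeg,s=None):
    s=s or r.sense(); T=s["tcp_rot"]; dp=T.T@(np.array(target)-s["tool_pos"])
    y=np.degrees(np.arctan2(T[1,0],T[0,0])); turn=-((yawdeg-y+180)%360-180)
    print("pos",s["tool_pos"].round(4),"yaw",round(y,2),"delta mm",(dp*1000).round(1),"turn",round(turn,2),"tilt",T[:2,2].round(4))
E
python3 - <<'E'
from h import *
f=np.load("top0.npz"); a,d=f["a"],f["d"]; P=cloud("top",d)
ax=np.radians(-10.7); ex=np.array([np.cos(ax),np.sin(ax)]); ey=np.array([-ex[1],ex[0]]); S=np.array([.5842,-.2063])
for n,u,v,z in(("tin",187,187,.058),("can",137,215,.124),("spice",253,175,.106),("mug",422,236,.106)): print(n,cast("top",[u,v],z)[0][:2].round(3))
D=(P[...,:2]-S); X=D@ex; Y=D@ey; Z=P[...,2]
m=(abs(Y)<.09)&(X<-.09)&(X>-.21)&(Z>.10); print("max z near rails right of marker:")
for lo,hi in((.03,.034),(.035,.042),(.042,.06)):
    k=m&(Y>lo)&(Y<hi)&(X<-.12); print(lo,X[k].round(3)[:20],Z[k].round(3)[:20])
k=(Z>.13)&(X>.03)&(X<.1)&(abs(Y)<.05); print("back block z",np.percentile(Z[k],[50,99]),X[k].max())
for r_,v in(("top",None),):
  g=cv2.cvtColor(a,cv2.COLOR_RGB2GRAY)
  print(g[228:246,330:352])
for nm,uv in(("fin?",[339,236.7]),("pointerL",[348,217]),("pointerR",[374,220])):
    q=cast("top",uv,.1285)[0][:2]-S; print(nm,q@ex,q@ey)
delta([.483,.175,.32],-11.5)
E
```

```text
tin [0.563 0.212]
can [0.49  0.312]
spice [0.58  0.053]
mug [ 0.433 -0.327]
max z near rails right of marker:
0.03 [-0.122 -0.122 -0.124 -0.126 -0.126 -0.128 -0.129 -0.131 -0.131 -0.133
 -0.133 -0.136 -0.135 -0.137 -0.14  -0.14  -0.142 -0.142 -0.144 -0.145] [0.123 0.109 0.123 0.116 0.125 0.119 0.126 0.128 0.128 0.126 0.128 0.126
 0.127 0.121 0.119 0.127 0.124 0.126 0.123 0.127]
0.035 [-0.155 -0.155 -0.155 -0.155 -0.158 -0.157 -0.157 -0.16  -0.16  -0.159
 -0.162 -0.162 -0.162 -0.161 -0.164 -0.164 -0.164 -0.163 -0.165 -0.165] [0.119 0.127 0.128 0.128 0.131 0.131 0.128 0.132 0.134 0.131 0.126 0.129
 0.129 0.129 0.128 0.127 0.129 0.13  0.114 0.118]
0.042 [-0.155 -0.158 -0.157 -0.158 -0.16  -0.16  -0.16  -0.16  -0.163 -0.162
 -0.162 -0.164] [0.117 0.124 0.12  0.134 0.118 0.123 0.128 0.128 0.119 0.122 0.121 0.122]
back block z [0.64378688 0.69277123] 0.09999609732598641
[[220 222 223 224 224 213 208 209 224 230 229 230 231 181 201 220 226 219
  219 210 155 103]
 [214 212 213 218 212 200 198 214 223 226 228 229 228 168 196 212 203 225
  230 199 150 124]
 [209 212 209 208 192 185 188 209 218
[... 1005 characters left out ...]
06 207 220 225 225 224 225 178 227 240 235 171 141 144
  125 124 129 144]
 [223 214 216 212 207 207 223 228 227 227 226 171 193 205 197 157 147 130
  130 135 140 204]
 [228 226 214 210 210 219 228 229 228 228 226 164 215 222 194 163 145 134
  142 146 143 226]
 [230 229 219 211 212 226 228 229 230 229 229 167 232 241 203 220 224 171
  145 143 145 227]
 [230 230 218 212 211 226 230 229 229 229 221 172 232 241 203 233 241 189
  145 147 143 223]]
fin? -0.1612443260525091 0.039697548156560465
pointerL -0.11456844599517577 0.026756489605816648
pointerR -0.11144646657430154 -0.03111354318162674
pos [ 0.2528 -0.5711  0.2168] yaw 23.88 delta mm [ 512.5 -589.2 -102.4] turn 35.38 tilt [-0.0007  0.0013]
```

```bash
python3 -m jog '[{"delta_pos":[0,0,-0.06],"turn":0,"hand":1},{"delta_pos":[0,0,-0.102],"turn":0,"hand":1},{"delta_pos":[0.04,-0.045,-0.102],"turn":8,"hand":1},{"delta_pos":[0.08,-0.09,-0.102],"turn":16,"hand":1},{"delta_pos":[0.12,-0.135,-0.102],"turn":24,"hand":1},{"delta_pos":[0.16,-0.18,-0.102],"turn":32,"hand":1},{"delta_pos":[0.2,-0.23,-0.102],"turn":35.4,"hand":1},{"delta_pos":[0.24,-0.275,-0.102],"turn":35.4,"hand":1}]'; python3 -c "
from h import *
delta([.483,.175,.32],-11.5)"
```

```text
time_s: 1.1
tool_pos: [0.3611, -0.2208, 0.3195]
tcp_rot: [[0.98, -0.201, 0.0], [-0.201, -0.98, -0.0], [0.0, 0.0, -1.0]]
force: [1.0, 0.2, -0.2]
grip_width: 0.997
finger_force: 0.0
pos [ 0.3611 -0.2208  0.3195] yaw -11.57 delta mm [  40.  -412.2   -0.6] turn -0.07 tilt [ 0.     -0.0003]
```

```bash
python3 -m jog '[{"delta_pos":[0.006,-0.06,0],"turn":0,"hand":1},{"delta_pos":[0.012,-0.12,0],"turn":0,"hand":1},{"delta_pos":[0.018,-0.18,0],"turn":0,"hand":1},{"delta_pos":[0.024,-0.24,0],"turn":0,"hand":1},{"delta_pos":[0.03,-0.3,0],"turn":0,"hand":1},{"delta_pos":[0.035,-0.36,0],"turn":0,"hand":1},{"delta_pos":[0.04,-0.412,0],"turn":0,"hand":1},{"delta_pos":[0.04,-0.412,0],"turn":0,"hand":1}]'; python3 -c "
from h import *
delta([.4832,.1746,.085],-11.5)"
```

```text
time_s: 2.1
tool_pos: [0.4821, 0.1769, 0.3188]
tcp_rot: [[0.981, -0.193, -0.002], [-0.193, -0.981, 0.002], [-0.002, -0.002, -1.0]]
force: [0.1, -1.4, -0.4]
grip_width: 1.004
finger_force: 0.0
pos [0.4821 0.1769 0.3188] yaw -11.15 delta mm [  2.1   2.5 233.8] turn 0.35 tilt [-0.0017  0.0021]
```

```bash
python3 -m jog '[{"delta_pos":[0.001,0.001,0.06],"turn":0,"hand":1},{"delta_pos":[0.001,0.001,0.1],"turn":0,"hand":1},{"delta_pos":[0.001,0.001,0.1],"turn":0,"hand":1},{"delta_pos":[0.001,0.001,0.1],"turn":0,"hand":1}]'; python3 -c "
from h import *
delta([.4832,.1746,.085],-11.5)"
```

```text
time_s: 2.6
tool_pos: [0.4841, 0.1714, 0.221]
tcp_rot: [[0.98, -0.2, 0.001], [-0.2, -0.98, 0.0], [0.001, -0.001, -1.0]]
force: [0.3, -0.3, 1.5]
grip_width: 1.0
finger_force: 0.0
pos [0.4841 0.1714 0.221 ] yaw -11.56 delta mm [ -1.7  -2.9 136. ] turn -0.06 tilt [0.0014 0.0003]
```

```bash
python3 -m jog '[{"delta_pos":[-0.001,-0.003,0],"turn":0,"hand":1},{"delta_pos":[-0.001,-0.003,0.04],"turn":0,"hand":1},{"delta_pos":[-0.001,-0.003,0.08],"turn":0,"hand":1},{"delta_pos":[-0.001,-0.003,0.11],"turn":0,"hand":1},{"delta_pos":[-0.001,-0.003,0.136],"turn":0,"hand":1},{"delta_pos":[-0.001,-0.003,0.136],"turn":0,"hand":1},{"delta_pos":[-0.001,-0.003,0.136],"turn":0,"hand":1}]'; python3 -c "
from h import *
delta([.4832,.1746,.085],-11.5)"
```

```text
time_s: 3.48
tool_pos: [0.484, 0.1754, 0.0851]
tcp_rot: [[0.98, -0.2, 0.002], [-0.2, -0.98, 0.001], [0.002, -0.001, -1.0]]
force: [-0.5, -0.6, 0.7]
grip_width: 0.997
finger_force: 0.0
pos [0.484  0.1754 0.0851] yaw -11.52 delta mm [-0.6  0.9  0.1] turn -0.02 tilt [0.0021 0.0007]
```

Good. Now I close the gripper, then lift a little.

```bash
python3 -m jog '[{"delta_pos":[0,0,0],"turn":0,"hand":0},{"delta_pos":[0,0,0],"turn":0,"hand":0},{"delta_pos":[0,0,0],"turn":0,"hand":0},{"delta_pos":[0,0,0],"turn":0,"hand":0},{"delta_pos":[0,0,0],"turn":0,"hand":0},{"delta_pos":[0,0,0],"turn":0,"hand":0}]'; python3 -m jog '[{"delta_pos":[0,0,-0.04],"turn":0,"hand":0},{"delta_pos":[0,0,-0.1],"turn":0,"hand":0},{"delta_pos":[0,0,-0.16],"turn":0,"hand":0},{"delta_pos":[0,0,-0.2],"turn":0,"hand":0},{"delta_pos":[0,0,-0.2],"turn":0,"hand":0},{"delta_pos":[0,0,-0.2],"turn":0,"hand":0}]'; python3 -c "
from h import *
delta([.5842,-.2063,.285],-10.7)"
```

```text
time_s: 4.22
tool_pos: [0.4832, 0.1748, 0.0838]
tcp_rot: [[0.98, -0.2, 0.0], [-0.2, -0.98, -0.0], [0.0, -0.0, -1.0]]
force: [-1.2, -0.9, 4.0]
grip_width: 0.629
finger_force: 30.0
time_s: 4.97
tool_pos: [0.4822, 0.1742, 0.2819]
tcp_rot: [[0.98, -0.2, -0.002], [-0.2, -0.98, -0.001], [-0.002, 0.001, -1.0]]
force: [-1.7, -0.1, -3.2]
grip_width: 0.633
finger_force: 30.0
pos [0.4822 0.1742 0.2819] yaw -11.53 delta mm [176.  352.5  -2.9] turn -0.83 tilt [-0.0022 -0.001 ]
```

Run:
```python
from h import *
for n in("top","scene"):
    P=cloud(n,np.load(n+"0.npz")["d"]).reshape(-1,3)
    for y0 in np.arange(-.5,.3,.1):
        for z0 in np.arange(.25,1,.15):
            k=(P[:,1]>y0)&(P[:,1]<y0+.1)&(P[:,2]>z0)&(P[:,2]<z0+.15)&(P[:,0]>.35)
            if k.sum()>10: print(n,round(y0,1),round(z0,2),k.sum(),"min x",np.percentile(P[k,0],2).round(3))
```

```text
top -0.5 0.25 53 min x 0.649
top -0.5 0.4 73 min x 0.648
top -0.4 0.25 1690 min x 0.649
top -0.4 0.4 3029 min x 0.649
top -0.4 0.55 3278 min x 0.654
top -0.4 0.7 55 min x 0.658
top -0.3 0.25 1713 min x 0.675
top -0.3 0.4 3035 min x 0.675
top -0.3 0.55 3472 min x 0.662
top -0.3 0.7 58 min x 0.661
top -0.2 0.25 2035 min x 0.702
top -0.2 0.4 2991 min x 0.702
top -0.2 0.55 1763 min x 0.689
top -0.1 0.25 2262 min x 0.675
top -0.1 0.4 75 min x 0.729
top -0.1 0.55 17 min x 0.734
top -0.0 0.25 6898 min x 0.618
top 0.1 0.25 6549 min x 0.634
top 0.2 0.25 5404 min x 0.65
top 0.2 0.4 3363 min x 0.521
top 0.2 0.55 9227 min x 0.521
top 0.2 0.7 5914 min x 0.521
scene -0.5 0.25 26 min x 0.646
scene -0.5 0.4 20 min x 0.647
scene -0.4 0.25 1017 min x 0.646
scene -0.4 0.4 1081 min x 0.647
scene -0.3 0.25 1132 min x 0.673
scene -0.3 0.4 1596 min x 0.673
scene -0.3 0.55 192 min x 0.687
scene -0.2 0.25 2868 min x 0.7
scene -0.2 0.4 4080 min x 0.702
scene -0.2 0.55 1935 min x 0.707
scene -0.1 0.25 1492 min x 0.679
scene -0.1 0.4 1130 min x 0.729
scene -0.1 0.55 526 min x 0.732
scene -0.0 0.25 2014 min x 0.614
scene 0.1 0.25 432 min x 0.623
scene 0.2 0.25 15 min x 0.654
scene 0.2 0.4 354 min x 0.516
scene 0.2 0.55 691 min x 0.518
scene 0.2 0.7 1218 min x 0.518
scene 0.2 0.85 726 min x 0.517
```

```bash
python3 -m jog '[{"delta_pos":[0.01,0.05,0],"turn":0,"hand":0},{"delta_pos":[0.02,0.1,0],"turn":0,"hand":0},{"delta_pos":[0.04,0.15,0],"turn":-0.4,"hand":0},{"delta_pos":[0.06,0.2,0],"turn":-0.8,"hand":0},{"delta_pos":[0.09,0.25,0],"turn":-0.8,"hand":0},{"delta_pos":[0.12,0.3,0],"turn":-0.8,"hand":0},{"delta_pos":[0.15,0.34,0],"turn":-0.8,"hand":0},{"delta_pos":[0.17,0.352,0],"turn":-0.8,"hand":0}]'; python3 -m jog '[{"delta_pos":[0.005,0,0],"turn":0,"hand":0},{"delta_pos":[0.005,0,0],"turn":0,"hand":0},{"delta_pos":[0.005,0,0],"turn":0,"hand":0},{"delta_pos":[0.005,0,0],"turn":0,"hand":0}]'
python3 - <<'E'
from h import *
delta([.5842,-.2063,.285],-10.7)
for n in("top","scene"):
    a,d=eyes.snapshot(n); np.savez(f"{n}1.npz",a=a,d=d); 
t=np.load("top1.npz")["a"][100:270,300:440]; s=np.load("scene1.npz")["a"][80:250,220:360]
cv2.imwrite("pics/over.png",cv2.resize(np.hstack([t,s]),None,fx=2.8,fy=2.8,interpolation=cv2.INTER_CUBIC)[...,::-1])
E
```

```text
time_s: 5.98
tool_pos: [0.5782, -0.2081, 0.2799]
tcp_rot: [[0.982, -0.19, -0.005], [-0.19, -0.982, 0.0], [-0.005, 0.001, -1.0]]
force: [-0.4, 0.8, -2.5]
grip_width: 0.632
finger_force: 30.0
time_s: 6.48
tool_pos: [0.5839, -0.2043, 0.2838]
tcp_rot: [[0.983, -0.185, 0.0], [-0.185, -0.983, -0.0], [0.0, 0.0, -1.0]]
force: [0.2, -0.1, -2.9]
grip_width: 0.638
finger_force: 30.0
pos [ 0.5839 -0.2043  0.2838] yaw -10.66 delta mm [ 0.7  2.  -1.2] turn 0.04 tilt [ 0.0002 -0.0003]
```

View pics/over.png

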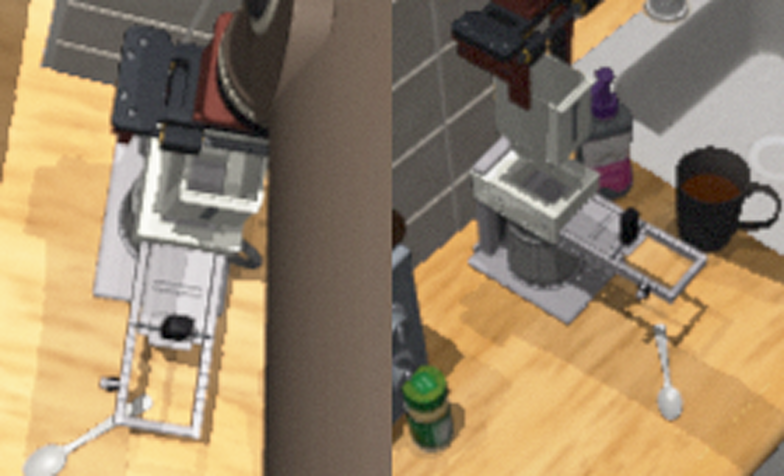

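The hopper is upright in the jaws above the socket. I compare its front and left faces with the head's own faces, using the same depth clouds so any camera bias cancels.

Run:
```python
from h import *
ax=np.radians(-10.7); ex=np.array([np.cos(ax),np.sin(ax)]); ey=np.array([-ex[1],ex[0]]); S=np.array([.5842,-.2063])
def pts(n,f):
    z=np.load(f"{n}{f}.npz"); P=cloud(n,z["d"]); D=P[...,:2]-S; return D@ex,D@ey,P[...,2],z["a"].astype(int),z["d"]
for n in("scene","top"):
    X,Y,Z,a,d=pts(n,1); ok=(d>0)&(a.min(-1)>60)
    def show(nm,k,V):
        v=V[k]; 
        if len(v)<8: print(n,nm,len(v)); return
        print(n,nm,len(v),"med %.1f  p5 %.1f p95 %.1f"%tuple(1000*np.percentile(v,[50,5,95])))
    show("head left face (40)",ok&(Z>.13)&(Z<.146)&(abs(X)<.03)&(Y>.03)&(Y<.05),Y)
    show("hop left face (28)",ok&(Z>.235)&(Z<.29)&(X>-.035)&(X<0)&(Y>.018)&(Y<.038),Y)
    show("head front face(-44)",ok&(Z>.13)&(Z<.146)&(abs(Y)<.035)&(X<-.035)&(X>-.055),X)
    show("hop front face(-40)",ok&(Z>.235)&(Z<.29)&(abs(Y)<.022)&(X<-.03)&(X>-.05),X)
    k=ok&(Z>.29)&(Z<.315)&(abs(X)<.06)&(abs(Y)<.05)
    show("rim X",k,X); show("rim Y",k,Y); show("rim Z",k,Z)
    for lab,c in(("left",ok&(Z>.235)&(Z<.29)&(X>-.04)&(X<.01)&(Y>.018)&(Y<.038)),("headleft",ok&(Z>.125)&(Z<.148)&(abs(X)<.04)&(Y>.03)&(Y<.05))):
        if c.sum()>20: print(lab,"slope deg",np.degrees(np.polyfit(X[c],Y[c],1)[0]).round(2))
# marker/ pointer
```

```text
scene head left face (40) 47 med 37.5  p5 35.0 p95 39.3
scene hop left face (28) 128 med 28.7  p5 26.3 p95 30.7
scene head front face(-44) 43 med -45.3  p5 -46.5 p95 -43.5
scene hop front face(-40) 120 med -43.0  p5 -44.8 p95 -41.5
scene rim X 206 med -23.0  p5 -46.3 p95 27.3
scene rim Y 206 med -6.2  p5 -26.5 p95 30.6
scene rim Z 206 med 299.9  p5 290.7 p95 305.4
left slope deg 0.44
headleft slope deg 0.38
top head left face (40) 20 med 39.4  p5 39.1 p95 40.5
top hop left face (28) 49 med 30.7  p5 30.3 p95 31.0
top head front face(-44) 55 med -42.6  p5 -52.7 p95 -42.1
top hop front face(-40) 105 med -41.0  p5 -42.0 p95 -40.4
top rim X 212 med -39.4  p5 -45.0 p95 -11.1
top rim Y 212 med -0.6  p5 -24.1 p95 30.7
top rim Z 212 med 304.0  p5 293.4 p95 307.0
left slope deg 0.08
headleft slope deg 0.66
```

Both cameras agree: relative to the head, the hopper is about 3.2 mm too far to +Y and 2.2 mm too far forward. I correct both and lower it to just above the mouth.

```bash
python3 -m jog '[{"delta_pos":[0.0022,0.0032,0],"turn":0,"hand":0},{"delta_pos":[0.0022,0.0032,0.02],"turn":0,"hand":0},{"delta_pos":[0.0022,0.0032,0.035],"turn":0,"hand":0},{"delta_pos":[0.0022,0.0032,0.04],"turn":0,"hand":0},{"delta_pos":[0.0022,0.0032,0.04],"turn":0,"hand":0},{"delta_pos":[0.0022,0.0032,0.04],"turn":0,"hand":0}]'
python3 - <<'E'
from h import *
delta([.5842,-.2063,.2138],-10.7)
ax=np.radians(-10.7); ex=np.array([np.cos(ax),np.sin(ax)]); ey=np.array([-ex[1],ex[0]]); S=np.array([.5842,-.2063])
for n in("scene","top"):
    a,d=eyes.snapshot(n); P=cloud(n,d); D=P[...,:2]-S; X,Y,Z=D@ex,D@ey,P[...,2]; ok=(d>0)&(a.min(-1)>60)
    def m(V,k): return round(1000*np.median(V[k]),1) if k.sum()>5 else None
    hy=m(Y,ok&(Z>.13)&(Z<.146)&(abs(X)<.03)&(Y>.03)&(Y<.05)); py=m(Y,ok&(Z>.195)&(Z<.25)&(X>-.035)&(X<0)&(Y>.018)&(Y<.038))
    hx=m(X,ok&(Z>.13)&(Z<.146)&(abs(Y)<.035)&(X<-.035)&(X>-.055)); px=m(X,ok&(Z>.195)&(Z<.25)&(abs(Y)<.022)&(X<-.03)&(X>-.05))
    print(n,"left",hy,py,"front",hx,px)
E
```

```text
time_s: 7.32
tool_pos: [0.5861, -0.2086, 0.2442]
tcp_rot: [[0.983, -0.186, 0.001], [-0.186, -0.983, -0.0], [0.001, 0.0, -1.0]]
force: [0.2, 0.6, -2.9]
grip_width: 0.636
finger_force: 30.0
pos [ 0.5861 -0.2086  0.2442] yaw -10.72 delta mm [-2.4 -1.9 30.4] turn -0.02 tilt [ 0.001  -0.0003]
scene left 37.7 25.1 front -45.1 -40.1
top left 39.4 26.9 front -42.8 -38.0
```

```bash
python3 -m jog '[{"delta_pos":[-0.0006,-0.0005,0],"turn":0,"hand":0},{"delta_pos":[-0.0006,-0.0005,0.005],"turn":0,"hand":0},{"delta_pos":[-0.0006,-0.0005,0.008],"turn":0,"hand":0},{"delta_pos":[-0.0006,-0.0005,0.011],"turn":0,"hand":0},{"delta_pos":[-0.0006,-0.0005,0.014],"turn":0,"hand":0},{"delta_pos":[-0.0006,-0.0005,0.014],"turn":0,"hand":0}]'; python3 -c "
from h import *
delta([.5842,-.2063,.2138],-10.7)"
```

```text
time_s: 8.18
tool_pos: [0.5851, -0.2079, 0.2292]
tcp_rot: [[0.983, -0.186, -0.001], [-0.186, -0.983, 0.0], [-0.001, -0.0, -1.0]]
force: [0.2, -0.1, -2.6]
grip_width: 0.636
finger_force: 30.0
pos [ 0.5851 -0.2079  0.2292] yaw -10.72 delta mm [-1.2 -1.4 15.4] turn -0.02 tilt [-0.0006  0.0002]
```

The foot is already about 7 mm below the mouth with no contact force. I keep going down.

```bash
python3 -m jog '[{"delta_pos":[0,0,0.003],"turn":0,"hand":0},{"delta_pos":[0,0,0.006],"turn":0,"hand":0},{"delta_pos":[0,0,0.009],"turn":0,"hand":0},{"delta_pos":[0,0,0.012],"turn":0,"hand":0},{"delta_pos":[0,0,0.014],"turn":0,"hand":0},{"delta_pos":[0,0,0.016],"turn":0,"hand":0},{"delta_pos":[0,0,0.016],"turn":0,"hand":0}]'; python3 -c "
from h import *
delta([.5842,-.2063,.2138],-10.7)"
```

```text
time_s: 9.05
tool_pos: [0.5854, -0.208, 0.2139]
tcp_rot: [[0.983, -0.186, 0.0], [-0.186, -0.983, -0.0], [0.0, 0.0, -1.0]]
force: [-0.4, 0.4, 0.1]
grip_width: 0.636
finger_force: 30.0
pos [ 0.5854 -0.208   0.2139] yaw -10.72 delta mm [-1.5 -1.4  0.1] turn -0.02 tilt [ 0.0004 -0.0003]
```

```bash
python3 -m jog '[{"delta_pos":[0,0,0.001],"turn":0,"hand":0},{"delta_pos":[0,0,0.002],"turn":0,"hand":0},{"delta_pos":[0,0,0.002],"turn":0,"hand":0}]'; python3 -m jog '[{"delta_pos":[0,0,0],"turn":0,"hand":1},{"delta_pos":[0,0,0],"turn":0,"hand":1},{"delta_pos":[0,0,0],"turn":0,"hand":1},{"delta_pos":[0,0,0],"turn":0,"hand":1}]';  python3 -m jog '[{"delta_pos":[0,0,-0.02],"turn":0,"hand":1},{"delta_pos":[0,0,-0.05],"turn":0,"hand":1},{"delta_pos":[0,0,-0.08],"turn":0,"hand":1},{"delta_pos":[0,0,-0.08],"turn":0,"hand":1}]'
python3 - <<'E'
from h import *
delta([.4753,-.1862,.285],-10.7)
ax=np.radians(-10.7); ex=np.array([np.cos(ax),np.sin(ax)]); ey=np.array([-ex[1],ex[0]]); S=np.array([.5842,-.2063])
for n in("scene","top"):
    a,d=eyes.snapshot(n); P=cloud(n,d); D=P[...,:2]-S; X,Y,Z=D@ex,D@ey,P[...,2]; ok=(d>0)&(a.min(-1)>60)
    def m(V,k): return round(1000*np.median(V[k]),1) if k.sum()>5 else None
    hy=m(Y,ok&(Z>.13)&(Z<.146)&(abs(X)<.03)&(Y>.03)&(Y<.05)); py=m(Y,ok&(Z>.165)&(Z<.22)&(X>-.035)&(X<0)&(Y>.018)&(Y<.038))
    hx=m(X,ok&(Z>.13)&(Z<.146)&(abs(Y)<.035)&(X<-.035)&(X>-.055)); px=m(X,ok&(Z>.165)&(Z<.22)&(abs(Y)<.022)&(X<-.03)&(X>-.05))
    k=ok&(Z>.225)&(Z<.245)&(abs(X)<.05)&(abs(Y)<.035)
    print(n,"left",hy,py,"front",hx,px,"rim",np.percentile(Z[k],[25,50,75,90]).round(4))
    np.savez(f"{n}2.npz",a=a,d=d)
t=np.load("top2.npz")["a"][100:270,300:440]; s=np.load("scene2.npz")["a"][80:250,220:360]
cv2.imwrite("pics/home.png",cv2.resize(np.hstack([t,s]),None,fx=2.8,fy=2.8,interpolation=cv2.INTER_CUBIC)[...,::-1])
E
```

```text
time_s: 9.43
tool_pos: [0.5854, -0.2079, 0.2138]
tcp_rot: [[0.983, -0.186, 0.001], [-0.186, -0.983, -0.001], [0.001, 0.001, -1.0]]
force: [-6.1, 3.0, 11.7]
grip_width: 0.634
finger_force: 30.0
time_s: 9.93
tool_pos: [0.5853, -0.2079, 0.2113]
tcp_rot: [[0.983, -0.186, -0.0], [-0.186, -0.983, 0.0], [-0.0, -0.0, -1.0]]
force: [0.9, -0.6, 0.4]
grip_width: 0.993
finger_force: 0.0
time_s: 10.42
tool_pos: [0.5865, -0.2081, 0.2939]
tcp_rot: [[0.983, -0.186, 0.004], [-0.186, -0.983, -0.001], [0.004, 0.001, -1.0]]
force: [-0.2, 0.7, -0.1]
grip_width: 1.002
finger_force: 0.0
pos [ 0.5865 -0.2081  0.2939] yaw -10.72 delta mm [-113.4   -0.8    8.4] turn -0.02 tilt [ 0.0042 -0.0013]
scene left 37.6 25.6 front -45.4 -41.1 rim [0.2285 0.2313 0.2338 0.2351]
top left 39.6 27.4 front -42.9 -39.0 rim [0.2323 0.2341 0.2357 0.2369]
```

View pics/home.png

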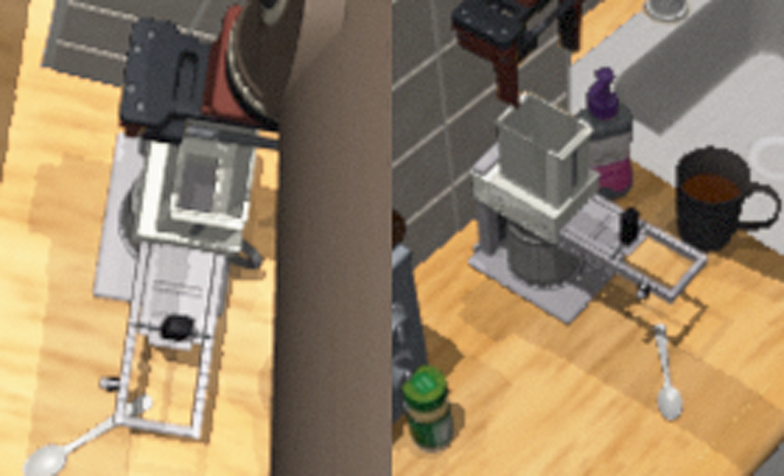

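The hopper is home: its faces are centred on the head within 0.2 mm and the rim is at 0.234 m as it should be. Now I go to the gate grip with the jaws narrowed.

```bash
python3 -m jog '[{"delta_pos":[-0.04,0,0],"turn":0,"hand":0.6},{"delta_pos":[-0.08,0,0],"turn":0,"hand":0.6},{"delta_pos":[-0.113,0,0],"turn":0,"hand":0.6},{"delta_pos":[-0.113,0,0],"turn":0,"hand":0.6},{"delta_pos":[-0.113,0,0.04],"turn":0,"hand":0.6},{"delta_pos":[-0.113,0,0.08],"turn":0,"hand":0.6},{"delta_pos":[-0.113,0,0.08],"turn":0,"hand":0.6},{"delta_pos":[-0.113,0,0.08],"turn":0,"hand":0.6}]'; python3 -c "
from h import *
delta([.4752,-.1871,.162],-10.7)"
```

```text
time_s: 11.52
tool_pos: [0.4752, -0.1869, 0.2123]
tcp_rot: [[0.983, -0.186, 0.001], [-0.186, -0.983, 0.0], [0.001, -0.0, -1.0]]
force: [0.8, 0.3, 0.6]
grip_width: 0.599
finger_force: 0.0
pos [ 0.4752 -0.1869  0.2123] yaw -10.7 delta mm [ 0.   0.2 50.3] turn -0.0 tilt [0.0006 0.0003]
```

```bash
python3 -m jog '[{"delta_pos":[0,0,0.02],"turn":0,"hand":0.6},{"delta_pos":[0,0,0.04],"turn":0,"hand":0.6},{"delta_pos":[0,0,0.05],"turn":0,"hand":0.6},{"delta_pos":[0,0,0.05],"turn":0,"hand":0.6},{"delta_pos":[0,0,0.05],"turn":0,"hand":0},{"delta_pos":[0,0,0.05],"turn":0,"hand":0},{"delta_pos":[0,0,0.05],"turn":0,"hand":0},{"delta_pos":[0,0,0.05],"turn":0,"hand":0}]'
python3 - <<'E'
from h import *
delta([.4752,-.1871,.162],-10.7)
for n in("top","scene"):
    a,d=eyes.snapshot(n); np.savez(f"{n}3.npz",a=a,d=d)
t=np.load("top3.npz")["a"][190:270,320:400]; s=np.load("scene3.npz")["a"][130:210,270:350]
cv2.imwrite("pics/grip.png",cv2.resize(np.hstack([t,s]),None,fx=5,fy=5,interpolation=cv2.INTER_CUBIC)[...,::-1])
E
```

```text
time_s: 12.52
tool_pos: [0.4743, -0.1875, 0.1618]
tcp_rot: [[0.983, -0.186, 0.0], [-0.186, -0.983, -0.001], [0.0, 0.001, -1.0]]
force: [-1.3, -2.5, 2.1]
grip_width: 0.222
finger_force: 30.0
pos [ 0.4743 -0.1875  0.1618] yaw -10.73 delta mm [ 0.8 -0.6 -0.2] turn -0.03 tilt [ 0.0003 -0.0009]
```

View pics/grip.png

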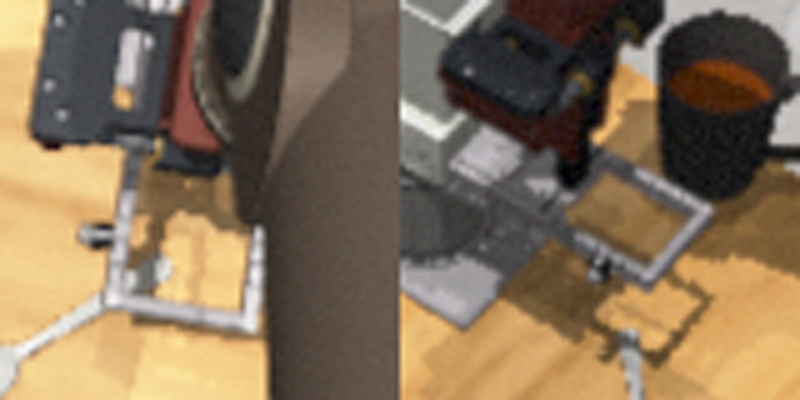

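The grip is held: opening 19.5 mm, as expected. Now I measure the pull distance from the initial images, with pointer and marker in the same frame.

Run:
```python
from h import *
t=cv2.cvtColor(np.load("top0.npz")["a"],cv2.COLOR_RGB2GRAY); s=cv2.cvtColor(np.load("scene0.npz")["a"],cv2.COLOR_RGB2GRAY)
np.set_printoptions(linewidth=200)
print("top u343.. v210"); print(t[210:226,343:380])
print("scene u290 v163"); print(s[160:192,290:318])
ax=np.radians(-10.5); ex=np.array([np.cos(ax),np.sin(ax)]); ey=np.array([-ex[1],ex[0]]); S=np.array([.5842,-.2063])+.001*ex-.0006*ey
for n in("top","scene"):
    for X in(-.112,-.150,-.16,-.17): print(n,X,"marker side",proj(n,[*(S+X*ex+.0385*ey),.1285]).round(1),"ptr L,R",proj(n,[*(S+X*ex+.03*ey),.1275]).round(1),proj(n,[*(S+X*ex-.03*ey),.1275]).round(1))
```

```text
top u343.. v210
[[192 190 193 142 225 232 213 184 226 236 237 232 231 232 233 233 232 232 229 232 232 232 233 231 232 230 228 229 231 229 186 153 222 226 165 125 117]
 [197 197 197 149 228 233 196 184 226 238 235 226 225 222 217 221 215 227 216 211 226 232 233 231 232 230 228 229 228 228 171 153 219 226 161 116 121]
 [201 204 189 161 227 234 176 200 231 237 235 204 215 221 218 222 181 160 135 125 149 161 167 170 195 224 230 230 229 231 161 184 225 224 151 100 128]
 [207 206 186 184 227 232 173 217 236 237 234 219 222 225 216 191 126  57  41  48  47  48  56  55 110 159 199 224 230 233 157 212 231 222 158 124 133]
 [211 209 179 208 233 228 164 216 235 237 217 227 224 218 189 117  45  31  51  54  53  45  44  40  37  61 139 215 230 229 149 219 232 222 169 140 141]
 [211 212 162 162 191 177 122 158 192 216 170 220 227 209 152  66  12  34  60  63  59  53  47  47  44  43 149 220 230 230 156 220 229 209 158 140 140]
 [209 213 154 195 184 131  96  98 127 149 136 163 181 163  97  20  21  40  68  72  61  55  50  45  42  51 148 220 227 213 145 224 231 185 145 139 143]
 [209 208 148 228 227 180 1
[... 4963 characters left out ...]
  75  73  79 117 151 165 173 176 176 177 163 148 143 146 145 158]]
top -0.112 marker side [[343.4 214.7]] ptr L,R [[347.2 215.4]] [[373.9 219.8]]
top -0.15 marker side [[340.9 231.5]] ptr L,R [[344.6 232.2]] [[371.5 236.6]]
top -0.16 marker side [[340.2 235.9]] ptr L,R [[344.  236.6]] [[370.8 241.1]]
top -0.17 marker side [[339.5 240.4]] ptr L,R [[343.3 241.1]] [[370.2 245.6]]
scene -0.112 marker side [[295.3 173.4]] ptr L,R [[296.9 171.8]] [[308.5 159.3]]
scene -0.15 marker side [[305.8 179.6]] ptr L,R [[307.4 177.9]] [[318.9 165.2]]
scene -0.16 marker side [[308.6 181.2]] ptr L,R [[310.2 179.5]] [[321.7 166.7]]
scene -0.17 marker side [[311.4 182.8]] ptr L,R [[313.1 181.2]] [[324.5 168.3]]
```

```bash
python3 -m jog '[{"delta_pos":[-0.006,0,0],"turn":0,"hand":0},{"delta_pos":[-0.013,0,0],"turn":0,"hand":0},{"delta_pos":[-0.02,0,0],"turn":0,"hand":0},{"delta_pos":[-0.027,0,0],"turn":0,"hand":0},{"delta_pos":[-0.034,0,0],"turn":0,"hand":0},{"delta_pos":[-0.041,0,0],"turn":0,"hand":0},{"delta_pos":[-0.047,0,0],"turn":0,"hand":0},{"delta_pos":[-0.049,0,0],"turn":0,"hand":0}]'; python3 -m jog '[{"delta_pos":[0,0,0],"turn":0,"hand":0},{"delta_pos":[0,0,0],"turn":0,"hand":0},{"delta_pos":[0,0,0],"turn":0,"hand":0},{"delta_pos":[0,0,0],"turn":0,"hand":0}]'
python3 - <<'E'
from h import *
s=r.sense(); ex=s["tcp_rot"][:,0]; print("travel mm",1000*(s["tool_pos"]-np.array([.4745,-.1874,.1618]))@ex)
for n in("top","scene"):
    a,d=eyes.snapshot(n); np.savez(f"{n}4.npz",a=a,d=d)
t=np.load("top4.npz")["a"][205:255,320:370]; s=np.load("scene4.npz")["a"][150:200,285:335]
cv2.imwrite("pics/mark.png",cv2.resize(np.hstack([t,s]),None,fx=8,fy=8,interpolation=cv2.INTER_CUBIC)[...,::-1])
E
```

```text
time_s: 13.62
tool_pos: [0.4268, -0.1788, 0.1618]
tcp_rot: [[0.982, -0.186, 0.003], [-0.186, -0.982, -0.002], [0.003, 0.001, -1.0]]
force: [5.6, -6.4, -4.4]
grip_width: 0.225
finger_force: 30.0
time_s: 14.12
tool_pos: [0.427, -0.1788, 0.1618]
tcp_rot: [[0.982, -0.186, 0.003], [-0.186, -0.982, -0.001], [0.003, 0.001, -1.0]]
force: [5.6, -5.0, -3.2]
grip_width: 0.218
finger_force: 30.0
travel mm -48.303239135681814
```

View pics/mark.png

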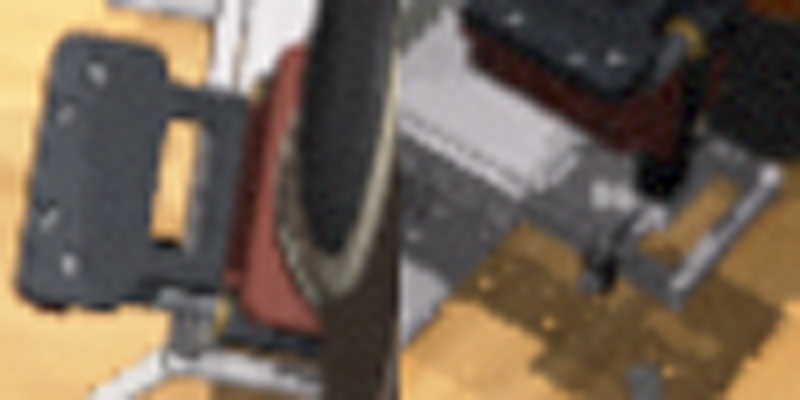

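The pointer's dark line ends right beside the marker, at about (313,180) in the scene image. I check the alignment on the pixels.

Run:
```python
from h import *
np.set_printoptions(linewidth=200)
a=np.load("scene4.npz")["a"]; s=cv2.cvtColor(a,cv2.COLOR_RGB2GRAY).astype(float); s0=cv2.cvtColor(np.load("scene0.npz")["a"],cv2.COLOR_RGB2GRAY).astype(float)
print(s[172:190,302:322].astype(int))
S=np.array([.5842,-.2063]); ax=np.radians(-10.5); ex=np.array([np.cos(ax),np.sin(ax)]); ey=np.array([-ex[1],ex[0]]); S=S+.001*ex-.0006*ey
X=np.arange(-.176,-.1439,.002); X0=np.arange(-.128,-.096,.002)
def prof(im,X,y,z):
    p=proj("scene",np.array([[*(S+x*ex+y*ey),z] for x in X])).astype(np.float32); return cv2.remap(im.astype(np.float32),p[:,0:1],p[:,1:2],cv2.INTER_LINEAR).ravel().astype(int)
print("X",(X*1000).round().astype(int))
for y in(.014,.018,.022,.026,.029,.032): print("ptr now",y,prof(s,X,y,.1275))
for y in(.036,.038,.04,.043): print("mark now",y,prof(s,X,y,.1285)); print("mark was",y,prof(s0,X,y,.1285))
print("X0",(X0*1000).round().astype(int))
for y in(.014,.018,.022,.026,.029,.032): print("ptr was",y,prof(s0,X0,y,.1275))
```

```text
[[163 139 143 110  87  89  90 111 116  98 101  97  50  14  18   1   1   0  29  64]
 [144 109  98  94  88  88  96 151 159 131 141 122  62  20   3  18   1  30  50  71]
 [ 88  79  83  90  90  91  96 152 167 153 159 159 105  58  33  23  23  46  67  81]
 [ 88  86  82  82  88  91  95 139 151 134 157 159 126  99  93  80  61  65  83  99]
 [ 79  79  87  88  83  80  83  96  99  95 108 116  89 109 146 147  99  80 103 118]
 [ 74  72  80  86  81  83  82  86  91  88  85  70  87 130 141 144 103 100 118 124]
 [ 82  77  71  74  77  85  90  76  83  82  62  63 123 129 111 130 108 120 125 117]
 [100  91  84  71  72  79  78  72  88  65  50  71  88  87 104 112 116 119 118 116]
 [110 103  98  94  82  73  69  68  87  65  60  77  80  91 102 110  97 108 114 117]
 [102 102 104 102  96  77  52  56  71  55  74  77  74  83  82  83  80  79 106 126]
 [ 97 101 105 103 106  78  45  62  47  30  51  66  63  70  75  76  78  76  98 138]
 [ 79  92 105 106 109  84  54  40  25  20  55  66  64  74  74  77  71  73 108 132]
 [ 81  83  98 102 105  88  80  57  30  19  71  75  70  69  70  71  80 106 140 128]
 [ 82  87  84  82  93
[... 1394 characters left out ...]
7 64 26 23 28 35 44 49 55 72 87 97 97 98 98 97 96]
mark was 0.043 [144 105  44  36  46  68  91  88  70  72  85  97  96  94  94  96  96]
X0 [-128 -126 -124 -122 -120 -118 -116 -114 -112 -110 -108 -106 -104 -102 -100  -98]
ptr was 0.014 [159 154 147 143 136 133 112 104 117 141 157 160 168 176 179 179]
ptr was 0.018 [137 115 110 113 135 141 115 106 124 151 164 166 176 182 184 183]
ptr was 0.022 [ 97  92  88 121 151 160 126 107 139 172 178 183 179 178 178 178]
ptr was 0.026 [129 124 125 144 160 131 109 108 122 152 164 156 160 162 151 148]
ptr was 0.029 [159 156 153 163 165 147 128 127 144 160 180 169 163 167 163 162]
ptr was 0.032 [156 142 146 154 153 152 146 138 145 162 149 148 156 151 153 163]
```

The pointer is at -162.6 mm and the marker fin at -162.3 mm with the same camera bias, and the marker has not moved. I check that the hopper is still seated, then hand in.

Run:
```python
from h import *
ax=np.radians(-10.7); ex=np.array([np.cos(ax),np.sin(ax)]); ey=np.array([-ex[1],ex[0]]); S=np.array([.5842,-.2063])
def m(f):
    z=np.load(f"top{f}.npz"); P=cloud("top",z["d"]); D=P[...,:2]-S; X,Y,Z=D@ex,D@ey,P[...,2]; k=(Z>.228)&(Z<.242)&(abs(X)<.05)&(Y>.02)&(Y<.035); return np.array([np.median(Y[k]),np.median(Z[k])])
a,b=m(2),m(4); print(a,b,r.sense()["finger_force"],abs(r.sense()["joint_vel"]).max())
if abs(a-b).max()<.002: print(job.job_done())
```

```text
[0.02591183 0.23476293] [0.02571327 0.23468332] 29.998989701271057 0.0012332508588054445
the job is handed in; nothing more can be done
None
```

The job is handed in (no verdict was returned): the hopper is fully home and released, and the gripper is holding the gate with its pointer within about 1 mm of the portion marker, which did not move.

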